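# Close up the loaded ultrasonic cleaner and start it

### The arm

A 6-joint arm with a two-finger parallel gripper is mounted at the origin on a cart in front of the work surface, level with it; the furniture and walls round the work are solid. World frame = base frame: x ahead of the robot, y to its left, z up, the work surface at z = 0. Lengths are in m, angles in rad, forces in N, time in s.
With the tool pointing down it reaches from about 0.35 to 0.975 m from the base axis. Payload 7.1 kg.
Tool frame: the origin (TCP) lies at the centre of the arm's flange, where the gripper is bolted on; the fingertips stand 182 mm ahead of it and the grasp point (between the pads) lies 163 mm ahead of it; z points along the fingers, y is the line along which they close (so a half turn about z gives the same grasp; the last joint's range is limited). The gripper opens to 88 mm and grips with 3 to 60 N. Pads are 20 mm wide; open, the fingers measure 115 mm over their backs; the gripper's body (75 mm by 178 mm) begins 61 mm behind the grasp point.
Start: joints at [-1.134, 0.423, 1.63, -0, 1.089, -0.019], TCP at [0.275, -0.561, 0.405] pointing down, gripper open.
Joint ranges: [-3, 3], [-0.9, 2.11], [0.09, 2.58], [-1.31, 4.45], [0.11, 2.69], [-2.54, 2.54]. Speed limits (rad/s): [2.39, 2.39, 3.01, 3.14, 3.14, 3.14].

### API

Orientations are given as a unit quaternion [w, x, y, z].
In Python, from bench import env gives the robot as it stands.
- The arm moves only by the shell command python3 -m creep 'ROWS' [OPENING] [FORCE]. ROWS is JSON, a list of rows, each a list of 4 numbers: the shift along the tool's x, y, z in cm, then the turn about the tool's z in degrees. A call has 1 to 20 rows; each row is the pose to reach, as a shift and turn from the pose commanded when the call began, along the tool's axes at that moment; what a row does not reach only later rows make up. A row lasts 1/10 s, in which the tool goes at most 50 mm and 8.59 degrees, less where a joint would pass 70% of its speed; a pose out of reach is approached as far as the arm can. A call with a gripper value outside its range is refused whole. OPENING is the closure, from -1 (fully open) to 1 (shut), set as the call begins (- or left out, the last holds). The fingers move at their own pace and stop on an object; FORCE is the grip in N (left out, the last holds). Time passes only in rows, so rows that repeat a pose let the fingers close. It gives the time, the measured TCP pose, the force, the opening and the grip force at its end, in the units of the state.
- env.state(): the state, without advancing time (a new reading comes with each control period).
- env.read_camera(name): name is "scene" or "top"; returns a dict with "pixels" (384x512x3 uint8, red, green, blue), "depth" (384x512 float32, m along the optical axis (not along the pixel's ray), 0 where there is no reading), "mtx" (3x3 intrinsics, pixels), "R" (3x3) and "t" (3): a world point X has camera coordinates R X + t. Camera axes: x right, y down, z forward; pixel columns grow to the right and rows downward; lengths in m; the calibration is good to about 2 mm. A picture is of the moment at which its call begins.
- env.hand_in(): hands the job in; it is judged then, once.
Trained networks look in a picture, given as the dict that the camera call returned (one of the last four; its "shot" number tells which), for a name from the list of things; names that differ only in an ending like _2 or _b are one class to them, and where a whole thing is asked for, a point or a joint stands for the part that bears it (a point fixed in the world has none). Each returns a list of dicts, best first, with "conf" (0 to 1); they miss things now and then, are a little off and sometimes report something else, mostly with a low value. They report only what shows in the picture. A call takes as long as a camera call. They do not tell look-alikes from the thing itself.
- env.search_frame(picture, query): "xy" ([column, row] in pixels, amid what is visible of it).
- env.spot_point(picture, query): "xy" ([column, row] in pixels: a listed point, or the origin of a listed thing).
The state is a dict: "clock": time; "q": joint angles; "joint_velocities": joint speeds; "joint_efforts": joint torques, N m; "tool_pos": TCP position; "orientation": TCP orientation; "wrist_force": force on the tool from outside, world axes, zero at the start; "ft_torque": the same for the moment, N m; "width": opening from 0.0 (shut) to 1.0 (fully open); "finger_force": force on a finger pad.
Only numpy, scipy, OpenCV 4.12 (cv2) and the standard library are available. Lean on these libraries where they do the work, as an engineer would, in place of code of your own. Each camera call takes 0.05 s, during which the arm holds its last target. There are 200 camera calls.

### The job

The lens basket hangs ready in the ultrasonic cleaner. With the fingertips only, first fold the basket's handle down flat (to either side) while the lid stands open, then push the lid gently all the way shut, and last press the red power button fully in and let it go. Force nothing, do not lift the basket, leave the black timer knob as it is set, and leave the small spray bottle and the screw dish beside the cleaner where they are.

Things in the scene. Friction and masses are not known exactly. Their poses are not given: they have to be found in the camera images.
- ultrasonic_cleaner: cream bench-top ultrasonic cleaner, 174 deep (x) x 216 wide (y) x 121 high mm with the lid shut; stands fast. Origin: centre of its underside; x points from its control front to its back, y to the left, z up; the front looks to -x. The tank's edge is 93 mm up; the grey bath seen in it is no solid, fingers pass into it. Front panel upright at x = -72 mm
- ultrasonic_cleaner_lid (a joint): lid angle, rad: 0 = shut, 1.43 to 1.53 at the start (standing open, edge 240 mm over the bench, outside looking away from the robot), stop 1.536. Friction hinge: stays where it is left, 0.06 to 0.28 N m turns it. Shut, in the cleaner frame, the lid spans x = -68 to +71 mm and 206 mm across y, underside 96 mm up, outside slightly domed to 121 mm
- lid_hinge (a point): point on the lid's hinge axis (axis along the cleaner's y), in the middle of the width: x = +71, z = 100 mm in the cleaner frame; its axes are the cleaner's
- power_face (a point): centre of the face of the red power button, 16 mm wide (y) x 9 mm high, on the front: x = -79, y = +30, z = 43.5 mm in the cleaner frame; its axes are the cleaner's
- ultrasonic_cleaner_power (a joint): travel of the red power button, m: 0 = out, 0.0025 = fully in; it moves along the cleaner's +x and springs back; about 1 N starts it, 9 N bottoms it
- timer_rim (a point): point on the rim of the black timer knob, 10 mm from its axis, which runs along the cleaner's x at y = -32, z = 46 mm; the knob, 20 mm across, stands out from the front to x = -86 mm
- lens_basket: stainless wire basket, 62 mm (x) x 114 mm (y), loose, hanging in the tank by four wire straps on the tank's edge. Origin: under the middle of its floor, at the start 51.5 mm above the bench; its axes are the cleaner's. Its rim is level with the bath, 42 mm over its origin. About 0.35 kg
- bail_pivot (a point): point on the axis of the basket's handle, in its middle, 40.5 mm above the basket's origin; its axes are the cleaner's. The handle's axis runs along x
- basket_bail (a joint): angle of the basket's handle, rad: 0 = upright, + leaning to the cleaner's +y, - to -y, flat at its stops +-1.58; start -0.45 to 0.45. Wire hoop 62 mm wide along x, in its middle a black sleeve 8 mm thick, 36 mm long (x), axis 48 mm from the pivot. Stays where it is left; 0.03 N m turns it. Upright, its top is 144 mm over the bench and keeps the lid from shutting
- mist_bottle: small spray bottle with a blue label, 41 mm across and 148 mm high, standing right of the cleaner; origin: centre of its underside
- screw_dish: round steel dish of tiny screws, 70 mm across and 14 mm high, left of the cleaner; origin: centre of its underside
Things that resemble listed ones, but are neither listed nor needed, are in the scene too. What is shaped like the ultrasonic_cleaner but purple is not meant.

How it is judged:
By the outcome, as a careful person would: the job done as asked, in the order asked, and still so for the second after the job is handed in, with the robot touching nothing.
It also fails if it takes over 67 s, if anything falls off the work surface, if the arm or the gripper's body presses on something with over 40 N, if the wrist force passes 120 N, or if a joint passes its speed limit or range.

## Working session

There is one attempt and no reset: what is moved stays moved. The work goes in short steps, Python scripts to look and compute and a shell command to move; the robot and the scene stay as the last step left them, time stands still between calls to the robot, and variables do not carry over. Pictures are saved under pics/ and viewed, at most 10 in all, crops included, and the job is handed in when it is done.

```bash
mkdir -p pics; ls; cat > h.py <<'E'
from bench import env
import numpy as np, cv2
def ray(c,xy):
    R=np.array(c["R"]);t=np.array(c["t"]);K=np.array(c["mtx"])
    d=R.T@np.linalg.solve(K,[xy[0],xy[1],1.]); return -R.T@t,d
def px(c,X):
    p=np.array(c["mtx"])@(np.array(c["R"])@np.array(X)+np.array(c["t"])); return p[:2]/p[2]
def dep(c,xy):
    o,d=ray(c,xy); z=c["depth"][int(round(xy[1])),int(round(xy[0]))]; return o+d*z
def tri(c1,p1,c2,p2):
    o1,d1=ray(c1,p1);o2,d2=ray(c2,p2)
    s=np.linalg.lstsq(np.c_[d1,-d2],o2-o1,rcond=None)[0]
    a=o1+s[0]*d1;b=o2+s[1]*d2; return (a+b)/2,np.linalg.norm(a-b)
def save(c,n): cv2.imwrite(n,c["pixels"][:,:,::-1])
E
cat > a.py <<'E'
from h import *
np.set_printoptions(precision=4,suppress=True)
s=env.read_camera("scene");t=env.read_camera("top")
cv2.imwrite("pics/s0.png",s["pixels"][:,:,::-1]);cv2.imwrite("pics/t0.png",t["pixels"][:,:,::-1])
for q in ["ultrasonic_cleaner","lid_hinge","power_face","timer_rim","lens_basket","bail_pivot","mist_bottle","screw_dish"]:
    for n,c in (("s",s),("t",t)):
        print(q,n,[(np.round(r["xy"]),round(r["conf"],2),np.round(dep(c,r["xy"]),3)) for r in env.spot_point(c,q)[:3]])
for n,c in (("s",s),("t",t)): print(n,ray(c,[256,192]))
print(env.state())
E
python3 a.py
```

```text
pics
ultrasonic_cleaner s [(array([254., 225.]), 0.69, array([0.535, 0.135, 0.094])), (array([296., 134.]), 0.69, array([ 0.457, -0.172,  0.116]))]
ultrasonic_cleaner t [(array([241., 200.]), 0.67, array([0.544, 0.08 , 0.144]))]
lid_hinge s [(array([229., 214.]), 0.97, array([0.588, 0.177, 0.229])), (array([283., 123.]), 0.76, array([ 0.503, -0.213,  0.11 ]))]
lid_hinge t [(array([356., 212.]), 0.97, array([ 0.518, -0.229,  0.11 ])), (array([226., 176.]), 0.7, array([0.61 , 0.123, 0.104]))]
power_face s []
power_face t []
timer_rim s []
timer_rim t [(array([260., 222.]), 0.5, array([0.487, 0.028, 0.055]))]
lens_basket s [(array([250., 218.]), 0.48, array([0.547, 0.115, 0.09 ]))]
lens_basket t [(array([239., 199.]), 0.54, array([0.547, 0.085, 0.144]))]
bail_pivot s [(array([250., 216.]), 0.61, array([0.548, 0.111, 0.093]))]
bail_pivot t [(array([237., 200.]), 0.76, array([0.545, 0.092, 0.092]))]
mist_bottle s [(array([235., 170.]), 0.93, array([ 0.626, -0.054,  0.053]))]
mist_bottle t [(array([294., 177.]), 0.48, array([ 0.613, -0.064,  0.088]))]
screw_dish s [(array([262., 284.]), 0.88, array([0.488, 0.265, 0.   ])), (array([256., 222.]), 0.72, array([0.531, 0.125, 0.089]))]
screw_dish t [(array([180., 226.]), 0.74, array([0.473, 0.264, 0.006]))]
s (array([0.4482, 0.6308, 1.1887]), array([ 0.0781, -0.4777, -0.8752]))
t (array([0.4823, 0.0448, 1.1546]), array([ 0.0815, -0.0041, -0.9967]))
{'clock': 0.9, 'q': array([-1.134 ,  0.4231,  1.6299, -0.    ,  1.0886, -0.019 ]), 'joint_velocities': array([ 0.0001, -0.0002,  0.0002, -0.0009,  0.0024, -0.0006]), 'joint_efforts': array([  0.0004, -54.4561, -27.4042,   0.0645,   0.0168,  -0.    ]), 'tool_pos': array([ 0.2751, -0.5612,  0.4047]), 'orientation': array([ 0.    ,  0.9741,  0.2259, -0.    ]), 'wrist_force': array([ 0.4529, -0.4672, -0.6522]), 'ft_torque': array([ 0.036,  0.043, -0.008]), 'finger_force': 0.0, 'width': 0.99932616031874}
```

```bash
python3 -c "
import cv2,numpy as np
a=cv2.imread('pics/t0.png')[110:280,130:400];b=cv2.imread('pics/s0.png')[60:330,130:400]
cv2.imwrite('pics/t1.png',cv2.resize(a,None,fx=2.9,fy=2.9,interpolation=cv2.INTER_CUBIC));cv2.imwrite('pics/s1.png',cv2.resize(b,None,fx=2.2,fy=2.2,interpolation=cv2.INTER_CUBIC))"
```

```text
(no output)
```

View pics/t1.png

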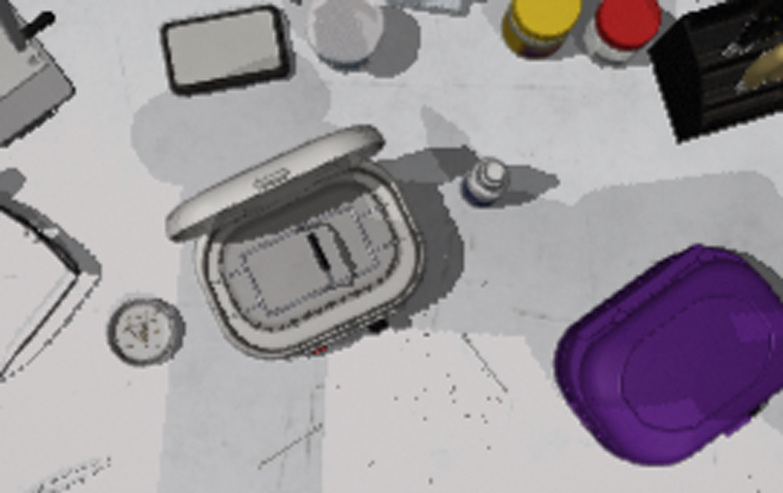

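View pics/s1.png

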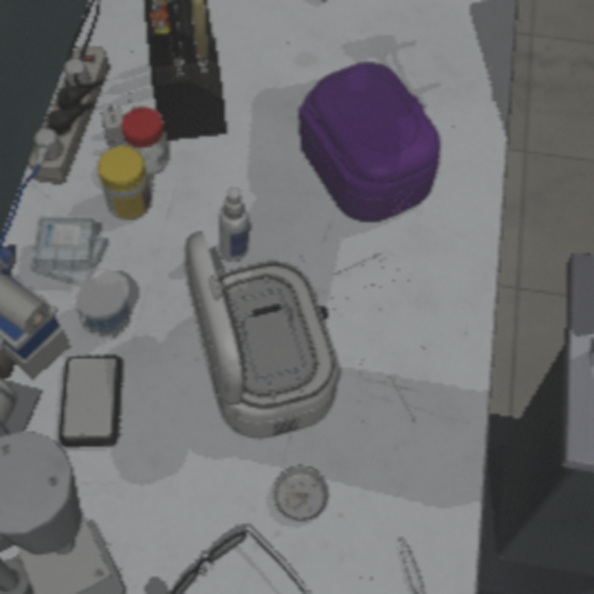

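Top view: the cream cleaner stands at about (238,200), open lid along (187..262,160..190), sleeve at (240,197), red button at (240,231), knob at (260,222), bottle at (297,172), dish at (180,225). The purple closed one at (365,232) is the look-alike. The cream one fits the description (cream, lid open, basket in it), and the crop confirms it.

```bash
cat > b.py <<'E'
from h import *
from scipy.optimize import least_squares
np.set_printoptions(precision=4,suppress=True)
def cloud(c):
    v,u=np.mgrid[0:384,0:512]; z=c["depth"]; K=np.array(c["mtx"]);
    P=np.stack([(u-K[0,2])/K[0,0]*z,(v-K[1,2])/K[1,1]*z,z],-1)
    return (P-np.array(c["t"]))@np.array(c["R"])
s=env.read_camera("scene");t=env.read_camera("top")
print("f",t["mtx"][0][0])
for n,c in (("t",t),("s",s)):
    P=cloud(c);img=c["pixels"].astype(int)
    near=(np.hypot(P[...,0]-.56,P[...,1]-.09)<.19)
    L=P[near&(P[...,2]>.2)&(P[...,2]<.26)]
    L2=L[:,:2]; m=L2.mean(0); w,V=np.linalg.eigh(np.cov((L2-m).T)); a=V[:,1]*np.sign(V[1,1])
    print(n,"lid",len(L),m,"yaw",np.degrees(np.arctan2(-a[0],a[1])),"ext",np.ptp((L2-m)@a),"mid",m+a*(((L2-m)@a).max()+((L2-m)@a).min())/2,"zmax",L[:,2].max(), "thick",np.ptp((L2-m)@V[:,0]))
    r=near&(P[...,2]>.087)&(P[...,2]<.1)
    Q=P[r][:,:2].astype(np.float32)
    print(n,"rim",len(Q),cv2.minAreaRect(Q))
    red=near&(img[...,0]>img[...,1]+50)&(img[...,0]>img[...,2]+50)
    print("red",[x.mean() for x in np.nonzero(red)][::-1],red.sum(),P[red].mean(0))
    dk=near&(img.sum(-1)<110)
    k,l,st,ce=cv2.connectedComponentsWithStats(dk.astype(np.uint8))
    for i in range(1,k):
        if st[i,4]>5: print("dark",st[i],ce[i],np.median(P[l==i],0))
np.savez("pc.npz",t=cloud(t),ti=t["pixels"],s=cloud(s),si=s["pixels"])
E
python3 b.py
```

```text
f 387.16243071638473
t lid 714 [0.6092 0.1224] yaw 25.76660913008727 ext 0.20017936771755587 mid [0.6091 0.1225] zmax 0.24961249405658728 thick 0.027138021183139037
t rim 3595 ((0.5650330781936646, 0.050815120339393616), (0.1415925770998001, 0.3010825514793396), 25.608905792236328)
red [np.float64(330.2), np.float64(173.6)] 5 [0.4743 0.0605 0.7133]
dark [218 135  11   3  14] [223.3571 136.1429] [0.7414 0.1397 0.0153]
dark [237 191   6  12  19] [239.6842 196.6316] [0.5514 0.0824 0.1429]
dark [257 220   7   4  16] [260.125 221.625] [0.4872 0.0276 0.0533]
s lid 748 [0.6043 0.1402] yaw 26.102751201018492 ext 0.1924102698989269 mid [0.6098 0.1288] zmax 0.246152708938523 thick 0.026981386058991717
s rim 2714 ((0.5482131242752075, 0.052788145840168), (0.1465621292591095, 0.3021793067455292), 12.500386238098145)
red [np.float64(nan), np.float64(nan)] 0 [nan nan nan]b.py:20: RuntimeWarning: Mean of empty slice.
  print("red",[x.mean() for x in np.nonzero(red)][::-1],red.sum(),P[red].mean(0))
  ret = ret.dtype.type(ret / rcount)
  ret = um.true_divide(
```

```bash
cat > c.py <<'E'
import numpy as np
np.set_printoptions(precision=4,suppress=True)
d=np.load("pc.npz");o=np.array([.545,.092]);a=np.radians(25.9)
ex=np.array([np.cos(a),np.sin(a)]);ey=np.array([-ex[1],ex[0]])
for n in "ts":
    P=d[n].reshape(-1,3);X=(P[:,:2]-o)@ex*1e3;Y=(P[:,:2]-o)@ey*1e3;Z=P[:,2]*1e3
    box=(abs(X)<110)&(abs(Y)<125)
    r=box&(Z>86)&(Z<97)
    print(n,"rim pcts x",np.percentile(X[r&(abs(Y)<60)],[0,1,3]),"y lo/hi",np.percentile(Y[r&(abs(X)<30)],[0,1,3,97,99,100]))
    for lo in (130,160,190,220,235):
        l=box&(Z>lo)&(Z<lo+15)&(X>20); 
        print(lo,l.sum(),"X",np.percentile(X[l],[1,50,99]),"Y",np.percentile(Y[l],[1,99]))
    h=(abs(X)<40)&(abs(Y)<60)&(Z>105)&(Z<150)
    print("handle",h.sum(),np.c_[X,Y,Z][h][::3])
E
python3 c.py
```

```text
t rim pcts x [-70.6263 -69.1202 -66.477 ] y lo/hi [-106.4257 -103.3666  -98.083    97.646   102.2926  105.1262]
130 31 X [20.8389 66.4444 74.2051] Y [-100.7466   97.9816]
160 4 X [62.6601 64.938  66.8177] Y [-100.1895  100.673 ]
190 13 X [61.8317 67.9924 78.7501] Y [-102.3446   99.5343]
220 221 X [60.4997 75.6596 85.0229] Y [-90.2421  87.6659]
235 419 X [60.1158 68.3096 78.9262] Y [-71.5117  68.849 ]
handle 61 [[ 35.5875  -9.2481 131.1423]
 [ 31.3265 -10.5657 137.8886]
 [ 28.8335  -9.4603 138.7461]
 [ 24.8087 -10.7596 143.8223]
 [ 18.9452 -10.9263 143.6392]
 [ 16.5264  -9.8251 143.994 ]
 [ 14.2345  -8.7164 142.9704]
 [ 11.7249  -7.6239 144.3808]
 [  9.5763  -6.4999 141.6576]
 [  6.1547 -13.632  142.8319]
 [  3.7625 -12.5286 142.9397]
 [  1.5039 -11.4198 141.3419]
 [ -0.8029 -10.3105 140.2985]
 [ -3.3173  -9.2155 142.0519]
 [ -7.0582 -10.5028 145.6884]
 [ -9.201   -9.3847 142.2674]
 [-12.7553 -10.6595 143.3482]
 [-15.0579  -9.552  142.1573]
 [-20.759   -9.7046 139.2938]
 [-26.4206  -9.851  135.0556]
 [-27.8747  -2.5829 111.7464]]
s rim pcts x [-69.0118 -66.8333 -63.9381] y lo/hi [-104
[... 374 characters left out ...]
140.4607]
 [-17.6382  -9.7244 139.4298]
 [  1.6538 -11.3729 140.6348]
 [ -5.4096  -6.5181 145.7554]
 [-14.4076  -8.3027 137.8861]
 [-22.4875  -6.8198 136.3921]
 [ 12.54   -12.8329 137.8448]
 [  5.421   -7.9329 143.0471]
 [ -2.5838  -6.4633 141.56  ]
 [-10.7664  -5.5104 139.0422]
 [ 18.9492  -9.8171 140.874 ]
 [ 10.8877  -8.6153 138.8602]
 [  2.9625  -6.7967 138.044 ]
 [-24.9111  -4.9277 126.9057]
 [ 24.8129  -8.9648 139.6925]
 [ 16.915   -7.1453 138.888 ]
 [  8.8009  -6.1052 136.5386]
 [ 30.6074  -8.4218 137.9048]
 [-23.7124  -0.69   123.5109]
 [ 31.3349  -5.7941 137.2933]
 [ 36.7398  -7.1223 131.7994]
 [ 37.4432  -4.5937 130.9774]
 [ 34.6598  -5.4433 121.9002]
 [ 35.9148  -1.9117 111.0897]]
```

```bash
cat > st.py <<'E'
from h import *
np.set_printoptions(precision=2,suppress=True)
s=env.state();o=np.array([.545,.092]);a=np.radians(25.9)
ex=np.array([np.cos(a),np.sin(a)]);ey=np.array([-ex[1],ex[0]]);d=s["tool_pos"][:2]-o
v=s["orientation"]
print("clk %.2f tip in cleaner mm: %.1f %.1f %.1f yaw %.2f F"%(s["clock"],d@ex*1e3,d@ey*1e3,(s["tool_pos"][2]-.182)*1e3,2*np.degrees(np.arctan2(v[2],v[1]))),s["wrist_force"])
E
python3 -m creep '[[0,0,-3,0],[4,-4,-6,0],[8,-8,-6,0],[11,-11,-6,0],[14,-14,-6,0],[18,-17,-6,0],[21,-20,-6,0],[25,-23,-6,0],[28,-26,-6,0],[32,-30,-6,0],[35,-33,-6,0],[38,-36,-6,0],[42,-39,-6,0],[45,-42,-6,0],[48,-45,-6,0],[50,-48,-6,0],[52,-50,-6,0],[52.5,-50,-6,0],[52.5,-50,-6,0],[52.5,-50,-6,0]]' 1 20; python3 st.py
```

```text
clock: 3.0
tool_pos: [0.5262, 0.118, 0.4646]
orientation: [0.0, 0.974, 0.226, -0.0]
wrist_force: [-0.2, 0.9, 0.1]
width: 0.006
finger_force: 0.0
clk 3.00 tip in cleaner mm: -5.5 31.6 282.6 yaw 26.08 F [-0.25  0.87  0.12]
```

```bash
python3 -m creep '[[0,0,4,0],[0,0,8,0],[0,0,12,0],[0,0,15,0],[0,0,17,0],[0,0,18,0],[0,0,18,0],[0,1,18,0],[0,1.8,18,0],[0,2.4,18,0],[0,2.8,18,0],[0,3.2,18,0],[0,3.6,18,0],[0,4,18,0],[0,4.4,18,0],[0,4.8,18,0],[0,5.2,18,0],[0,5.6,18,0],[0,5.6,18,0]]' 1; python3 st.py
```

```text
clock: 4.9
tool_pos: [0.5513, 0.0681, 0.2847]
orientation: [0.0, 0.974, 0.226, 0.0]
wrist_force: [0.1, 0.1, -0.1]
width: 0.004
finger_force: 0.0
clk 4.90 tip in cleaner mm: -4.7 -24.2 102.7 yaw 26.10 F [ 0.07  0.07 -0.14]
```

```bash
python3 -m creep '[[0,0.2,0,0],[0,0.4,0,0],[0,0.5,0,0],[0,0.5,0,0],[0,0.3,0,0],[0,0.3,-2,0],[0,0.3,-4,0],[0,0.3,-4,0]]' 1; python3 st.py
cat > look.py <<'E'
from h import *
import sys
n=sys.argv[1];c=env.read_camera("top");s=env.read_camera("scene")
a=cv2.resize(c["pixels"][140:260,170:290],None,fx=3.3,fy=3.3,interpolation=2);b=cv2.resize(s["pixels"][140:260,190:310],None,fx=3.3,fy=3.3,interpolation=2)
cv2.imwrite(f"pics/{n}.png",np.hstack([a,b])[:,:,::-1])
E
python3 look.py l1
```

```text
clock: 5.7
tool_pos: [0.5538, 0.0658, 0.3275]
orientation: [0.001, 0.974, 0.226, 0.003]
wrist_force: [0.1, 0.4, 0.6]
width: 0.007
finger_force: 0.0
clk 5.70 tip in cleaner mm: -3.5 -27.4 145.5 yaw 26.13 F [0.11 0.42 0.56]
```

View pics/l1.png

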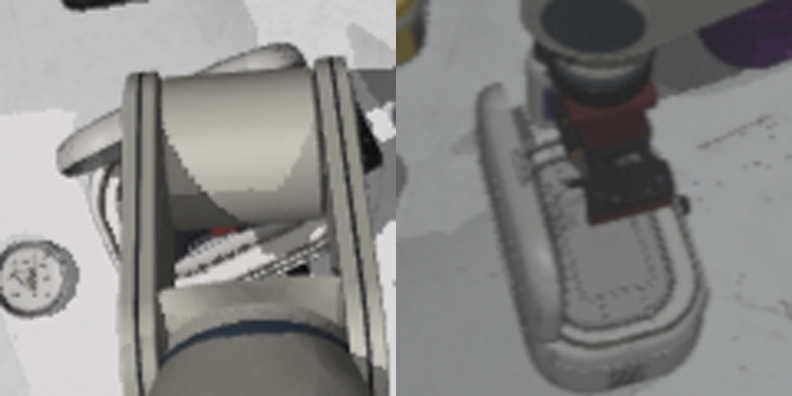

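```bash
python3 -m creep '[[0,1,0,0],[0,1.3,0,0],[0,1.3,1.5,0],[0,1.3,2.5,0],[0,1.3,3.2,0],[0,1.3,3.6,0],[0,1.3,4,0],[0,1.3,4.3,0],[0,1.3,4.5,0],[0,1.3,4.6,0],[0,1.3,4.7,0],[0,1.3,4.7,0]]' 1; python3 st.py
```

```text
clock: 7.0
tool_pos: [0.5581, 0.0543, 0.2777]
orientation: [-0.0, 0.974, 0.226, 0.0]
wrist_force: [-0.4, 0.5, -0.3]
width: 0.004
finger_force: 0.0
clk 7.00 tip in cleaner mm: -4.7 -39.6 95.7 yaw 26.12 F [-0.41  0.48 -0.27]
```

```bash
python3 -m creep '[[0,0,0.05,0],[0,0,0.1,0],[0,0,0.1,0]]' 1; python3 st.py;  python3 -m creep '[[0,0,-3,0],[0,0,-8,0],[0,0,-12,0],[0,0,-16,0],[0,0,-19,0],[0,-2,-19.5,0],[4,-4,-19.5,0],[8,-4,-19.5,0],[11,-4,-19.5,0],[12.2,-4,-19.5,0],[12.2,-4,-19.5,0],[12.2,-4,-19.5,0]]' 1; python3 st.py; python3 look.py l2
```

```text
clock: 7.3
tool_pos: [0.5582, 0.0543, 0.277]
orientation: [0.0, 0.974, 0.226, 0.0]
wrist_force: [-1.5, -0.7, 4.6]
width: 0.007
finger_force: 2.1
clk 7.30 tip in cleaner mm: -4.6 -39.7 95.0 yaw 26.12 F [-1.46 -0.71  4.55]
clock: 8.5
tool_pos: [0.6493, 0.1434, 0.4711]
orientation: [0.0, 0.974, 0.226, -0.001]
wrist_force: [-0.5, -0.5, 0.6]
width: 0.007
finger_force: 0.0
clk 8.50 tip in cleaner mm: 116.3 0.7 289.1 yaw 26.11 F [-0.54 -0.46  0.58]
```

View pics/l2.png

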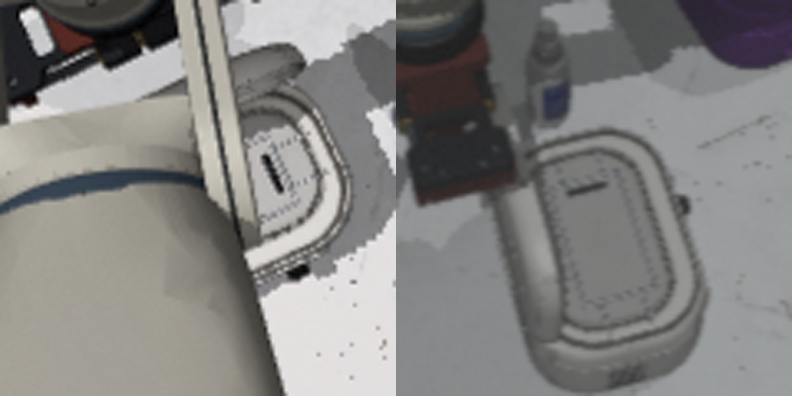

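The scene shows the lid still open and the handle folded to −y, with the sleeve at top-view pixel (252,192), near the basket rim. I'll check its height.

```bash
python3 - <<'E'
from h import *
o=np.array([.545,.092]);a=np.radians(25.9);ex=np.array([np.cos(a),np.sin(a)]);ey=np.array([-ex[1],ex[0]])
pts=[]
for n,(u,v) in (("top",(252,192)),("scene",(248,197))):
    c=env.read_camera(n);im=c["pixels"].astype(int).sum(-1)
    w=np.argwhere(im[v-8:v+9,u-10:u+11]<170)+[v-8,u-10]
    P=np.array([dep(c,(x,y)) for y,x in w]);m=w.mean(0)[::-1];pts.append((c,m))
    print(n,len(w),m,"x' y' z mm",np.round(1e3*np.array([np.median((P[:,:2]-o)@ex),np.median((P[:,:2]-o)@ey),np.median(P[:,2])]),1))
X,e=tri(pts[0][0],pts[0][1],pts[1][0],pts[1][1]);print((X[:2]-o)@ex,(X[:2]-o)@ey,X[2],e)
E
```

```text
top 15 [252.33333333 192.33333333] x' y' z mm [  1.1 -47.   96.1]<stdin>:7: RuntimeWarning: Mean of empty slice.
  ret = um.true_divide(
Traceback (most recent call last):
IndexError: too many indices for array: array is 1-dimensional, but 2 were indexed
```

```bash
python3 -m creep '[[0,0,3,0],[0,0,6,0],[0,0,7.8,0],[0,0,7.8,0],[-1,0,7.8,0],[-1.6,0,7.8,0],[-2.2,0,7.8,0],[-2.6,0,7.8,0],[-3,0,7.8,0],[-3.4,0,7.8,0],[-3.8,0,7.8,0],[-4.2,0,7.8,0],[-4.4,0,7.8,0],[-4.4,0,7.8,0]]' 1; python3 st.py
```

```text
clock: 10.1
tool_pos: [0.6102, 0.1243, 0.3934]
orientation: [-0.0, 0.974, 0.226, -0.0]
wrist_force: [0.8, -0.8, 0.6]
width: 0.007
finger_force: 0.2
clk 10.10 tip in cleaner mm: 72.8 0.6 211.4 yaw 26.11 F [ 0.83 -0.75  0.58]
```

```bash
python3 -m creep '[[-0.5,0,0,0],[-1.1,0,0.1,0],[-1.7,0,0.2,0],[-2.3,0,0.4,0],[-2.8,0,0.6,0],[-3.4,0,0.8,0],[-3.9,0,1,0],[-4.4,0,1.2,0],[-4.9,0,1.5,0],[-5.4,0,1.8,0],[-5.8,0,2.1,0],[-6.2,0,2.4,0],[-6.6,0,2.8,0],[-7,0,3.2,0],[-7.4,0,3.6,0],[-7.8,0,4,0],[-7.8,0,4,0]]' 1; python3 st.py; python3 look.py l3
```

```text
clock: 11.8
tool_pos: [0.5399, 0.0899, 0.3529]
orientation: [0.0, 0.974, 0.226, -0.001]
wrist_force: [-0.2, 0.3, 0.9]
width: 0.004
finger_force: 0.0
clk 11.80 tip in cleaner mm: -5.5 0.3 170.9 yaw 26.11 F [-0.24  0.28  0.88]
```

View pics/l3.png

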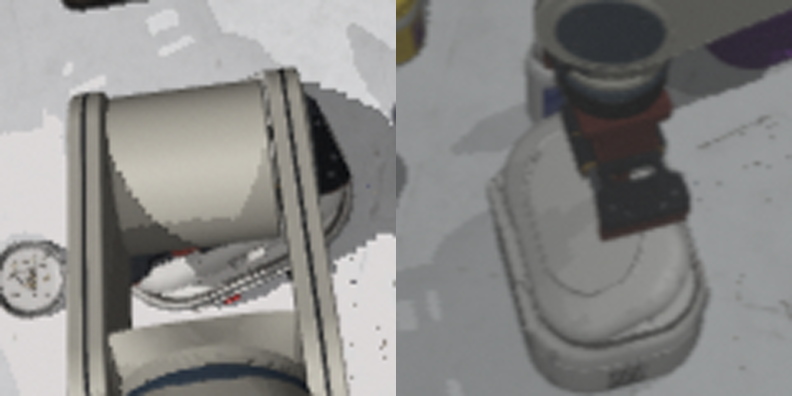

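The lid has swung well down under the fingers. I'll continue along the arc.

```bash
python3 -m creep '[[-0.3,0,0.4,0],[-0.6,0,0.8,0],[-0.9,0,1.2,0],[-1.1,0,1.6,0],[-1.3,0,2,0],[-1.5,0,2.4,0],[-1.7,0,2.8,0],[-1.9,0,3.2,0],[-2,0,3.5,0],[-2.1,0,3.8,0],[-2.2,0,4.1,0],[-2.2,0,4.3,0],[-2.3,0,4.5,0],[-2.3,0,4.6,0],[-2.3,0,4.6,0]]' 1; python3 st.py
```

```text
clock: 13.4
tool_pos: [0.5198, 0.08, 0.3075]
orientation: [-0.0, 0.974, 0.226, -0.0]
wrist_force: [-0.1, -0.1, 0.1]
width: 0.005
finger_force: 0.0
clk 13.40 tip in cleaner mm: -27.9 0.2 125.5 yaw 26.12 F [-0.1  -0.07  0.08]
```

```bash
python3 -m creep '[[0,0,0.1,0],[0,0,0.2,0],[0,0,0.3,0],[0,0,0.3,0]]' 1; python3 st.py; python3 -m creep '[[0,0,0.05,0],[0,0,0.1,0],[0,0,0.1,0]]' 1; python3 st.py
```

```text
clock: 13.8
tool_pos: [0.5199, 0.08, 0.3046]
orientation: [-0.0, 0.974, 0.226, -0.0]
wrist_force: [-0.0, 0.2, 0.7]
width: 0.006
finger_force: 0.0
clk 13.80 tip in cleaner mm: -27.8 0.2 122.6 yaw 26.11 F [-0.04  0.22  0.74]
clock: 14.1
tool_pos: [0.5199, 0.08, 0.3038]
orientation: [0.0, 0.974, 0.226, -0.0]
wrist_force: [-1.2, -0.6, 2.0]
width: 0.005
finger_force: 1.0
clk 14.10 tip in cleaner mm: -27.9 0.2 121.8 yaw 26.12 F [-1.16 -0.62  2.02]
```

```bash
python3 -m creep '[[0,0,0.05,0],[0,0,0.1,0],[0,0,0.1,0]]' 1; python3 st.py; python3 -m creep '[[0,0,0.05,0],[0,0,0.05,0]]' 1; python3 st.py
```

```text
clock: 14.4
tool_pos: [0.5199, 0.08, 0.3036]
orientation: [0.0, 0.974, 0.226, 0.0]
wrist_force: [-4.2, -2.3, 12.4]
width: 0.005
finger_force: 5.9
clk 14.40 tip in cleaner mm: -27.8 0.2 121.6 yaw 26.12 F [-4.15 -2.26 12.35]
clock: 14.6
tool_pos: [0.5199, 0.08, 0.3035]
orientation: [0.0, 0.974, 0.226, 0.0]
wrist_force: [-5.4, -0.4, 16.3]
width: 0.005
finger_force: 8.2
clk 14.60 tip in cleaner mm: -27.8 0.2 121.5 yaw 26.12 F [-5.43 -0.39 16.26]
```

```bash
python3 -m creep '[[0,0,-3,0],[0,0,-7,0],[0,0,-11,0],[-4,3,-12,0],[-8,6,-12,0],[-10,10,-12,0],[-12,14,-12,0],[-12,18,-12,0],[-12,22,-12,0],[-12,26,-12,0],[-12,30,-12,0],[-12,34,-12,0],[-12,35,-12,0],[-12,35,-12,0],[-12,35,-12,0]]' 1; python3 st.py; sed -i '$d' b.py; python3 b.py 2>/dev/null | grep -v rim; python3 look.py l4; cat > d.py <<'E'
from h import *
o=np.array([.545,.092]);a=np.radians(25.9);ex=np.array([np.cos(a),np.sin(a)]);ey=np.array([-ex[1],ex[0]])
c=env.read_camera("top")
v,u=np.mgrid[150:250,190:290]
P=np.array([[dep(c,(x,y)) for x in range(190,290)] for y in range(150,250)]).reshape(-1,3)
X=(P[:,:2]-o)@ex*1e3;Y=(P[:,:2]-o)@ey*1e3;Z=P[:,2]*1e3
for lo in range(-85,80,10):
    m=(X>lo)&(X<lo+10)&(abs(Y)<70); print(lo+5,np.round(np.percentile(Z[m],[10,50,90]),1))
for q in ("power_face","timer_rim","lid_hinge"): print(q,[(r["xy"],r["conf"]) for r in env.spot_point(c,q)])
for n,p in (("power",(-.079,.030,.0435)),("knob",(-.083,-.032,.046))):
    w=np.r_[o+p[0]*ex+p[1]*ey,p[2]]; print(n,"expected px",px(c,w))
im=c["pixels"].astype(int);r=np.argwhere((im[...,0]>im[...,1]+40)&(im[...,0]>im[...,2]+40));r=r[(abs(r[:,0]-230)<15)&(abs(r[:,1]-240)<20)];print("red",len(r),r.mean(0)[::-1])
E
python3 d.py
```

```text
clock: 16.1
tool_pos: [0.5657, -0.2863, 0.4217]
orientation: [-0.001, 0.974, 0.226, -0.0]
wrist_force: [-0.2, 1.1, 0.2]
width: 0.002
finger_force: 0.0
clk 16.10 tip in cleaner mm: -146.6 -349.3 239.7 yaw 26.12 F [-0.19  1.07  0.16]
f 387.16243071638473
-80 [  -2.5    1.5 1154.6]
-70 [ 66.9  90.7 110.5]
-60 [112.6 116.7 119.4]
-50 [116.7 119.5 122.5]
-40 [117.5 119.7 121.9]
-30 [117.9 120.1 122.6]
-20 [117.9 120.5 122.8]
-10 [118.2 120.5 122.5]
0 [117.9 120.2 123.2]
10 [118.3 120.6 123. ]
20 [118.2 120.3 122.7]
30 [117.6 120.  122.5]
40 [117.5 119.7 122.4]
50 [117.3 119.6 122.3]
60 [114.8 117.8 120.2]
70 [ 94.6 105.5 115.4]
80 [91.1 94.  96.8]
power_face [([225.4, 171.9], 0.51)]
timer_rim [([256.5, 221.4], 0.6)]
lid_hinge [([223.2, 172.3], 0.84), ([352.1, 215.9], 0.81)]
power expected px [239.91073742 230.93647293]
knob expected px [260.17202481 223.00467425]
red 8 [240.   230.25]
```

View pics/l4.png

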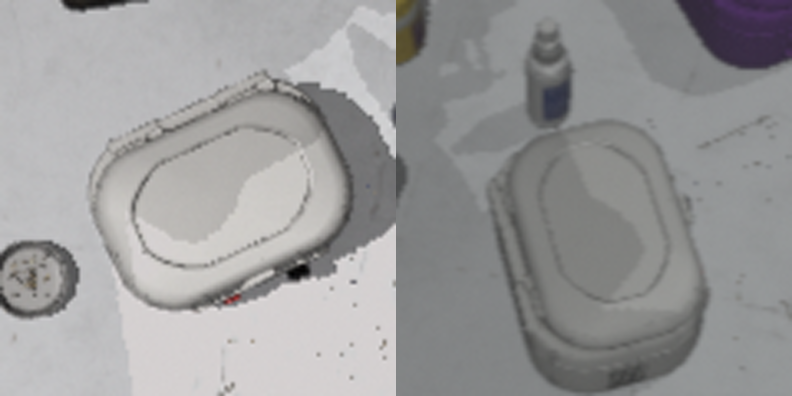

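```bash
python3 -m creep '[[0,-4,0,0],[1,-8,0,0],[2,-12,0,0],[2,-16,0,0],[2.3,-20,0,0],[2.3,-24,0,0],[2.3,-28,0,0],[2.3,-32,0,0],[2.3,-36,0,0],[2.3,-37.9,0,0],[2.3,-37.9,0,0],[2.3,-37.9,4,0],[2.3,-37.9,8,0],[2.3,-37.9,11,0],[2.3,-37.9,14,0],[2.3,-37.9,17,0],[2.3,-37.9,18.5,0],[2.3,-37.9,19.6,0],[2.3,-37.9,19.6,0],[2.3,-37.9,19.6,0]]' 1; python3 st.py
```

```text
clock: 18.5
tool_pos: [0.4205, 0.0631, 0.2265]
orientation: [0.0, 0.974, 0.226, 0.0]
wrist_force: [-0.9, -0.1, -0.1]
width: 0.005
finger_force: 0.0
clk 18.50 tip in cleaner mm: -124.6 28.4 44.5 yaw 26.09 F [-0.91 -0.05 -0.05]
```

```bash
python3 -m creep '[[0.5,-0.1,0.1,0],[1.2,-0.1,0.1,0],[1.9,-0.1,0.1,0],[2.5,-0.1,0.1,0],[2.9,-0.1,0.1,0],[3.2,-0.1,0.1,0],[3.2,-0.1,0.1,0]]' 1; python3 st.py; python3 -m creep '[[0.1,0,0,0],[0.2,0,0,0],[0.2,0,0,0]]' 1; python3 st.py
```

```text
clock: 19.2
tool_pos: [0.4486, 0.0785, 0.2252]
orientation: [0.0, 0.974, 0.226, 0.0]
wrist_force: [-0.3, 1.5, 0.7]
width: 0.005
finger_force: 0.0
clk 19.20 tip in cleaner mm: -92.6 30.0 43.2 yaw 26.13 F [-0.3   1.46  0.65]
clock: 19.5
tool_pos: [0.4501, 0.0792, 0.2252]
orientation: [-0.0, 0.974, 0.226, -0.0]
wrist_force: [-0.0, 0.1, -0.1]
width: 0.005
finger_force: 0.0
clk 19.50 tip in cleaner mm: -91.0 29.9 43.2 yaw 26.11 F [-0.02  0.11 -0.14]
```

```bash
python3 -m creep '[[0.1,0,0,0],[0.15,0,0,0],[0.15,0,0,0]]' 1; python3 st.py; python3 -m creep '[[0.1,0,0,0],[0.15,0,0,0],[0.15,0,0,0]]' 1; python3 st.py
```

```text
clock: 19.8
tool_pos: [0.4514, 0.0799, 0.2252]
orientation: [0.0, 0.974, 0.226, -0.0]
wrist_force: [-0.7, -0.2, 0.3]
width: 0.006
finger_force: 0.1
clk 19.80 tip in cleaner mm: -89.5 29.9 43.2 yaw 26.11 F [-0.7  -0.24  0.26]
clock: 20.1
tool_pos: [0.4524, 0.0804, 0.2251]
orientation: [0.0, 0.974, 0.226, -0.001]
wrist_force: [-2.2, -4.0, 2.7]
width: 0.006
finger_force: 1.8
clk 20.10 tip in cleaner mm: -88.4 30.0 43.1 yaw 26.12 F [-2.2  -4.    2.73]
```

```bash
python3 -m creep '[[0.05,0,0,0],[0.1,0,0,0],[0.1,0,0,0]]' 1; python3 st.py; python3 -m creep '[[0.05,0,0,0],[0.1,0,0,0],[0.1,0,0,0]]' 1; python3 st.py
```

```text
clock: 20.4
tool_pos: [0.4531, 0.0808, 0.225]
orientation: [0.0, 0.974, 0.226, -0.001]
wrist_force: [-3.4, -4.5, 3.0]
width: 0.004
finger_force: 2.7
clk 20.40 tip in cleaner mm: -87.5 30.0 43.0 yaw 26.12 F [-3.43 -4.48  3.02]
clock: 20.7
tool_pos: [0.4538, 0.081, 0.225]
orientation: [0.0, 0.974, 0.226, -0.001]
wrist_force: [-4.7, -5.2, 4.5]
width: 0.007
finger_force: 3.5
clk 20.70 tip in cleaner mm: -86.9 30.0 43.0 yaw 26.13 F [-4.71 -5.25  4.51]
```

```bash
python3 -m creep '[[0.05,0,0,0],[0.1,0,0,0],[0.1,0,0,0]]' 1; python3 st.py; python3 -m creep '[[0.05,0,0,0],[0.1,0,0,0],[0.1,0,0,0]]' 1; python3 st.py
```

```text
clock: 21.0
tool_pos: [0.4543, 0.0814, 0.2249]
orientation: [0.0, 0.974, 0.226, -0.002]
wrist_force: [-4.1, -6.6, 4.1]
width: 0.004
finger_force: 3.9
clk 21.00 tip in cleaner mm: -86.2 30.1 42.9 yaw 26.12 F [-4.1  -6.65  4.12]
clock: 21.3
tool_pos: [0.4547, 0.0816, 0.2248]
orientation: [0.0, 0.974, 0.226, -0.003]
wrist_force: [-6.9, -9.1, 7.6]
width: 0.005
finger_force: 5.4
clk 21.30 tip in cleaner mm: -85.8 30.1 42.8 yaw 26.14 F [-6.92 -9.12  7.64]
```

```bash
python3 -m creep '[[0.05,0,0,0],[0.1,0,0,0],[0.1,0,0,0]]' 1; python3 st.py; python3 -m creep '[[0.05,0,0,0],[0.05,0,0,0]]' 1; python3 st.py
```

```text
clock: 21.6
tool_pos: [0.4549, 0.0818, 0.2245]
orientation: [0.0, 0.974, 0.226, -0.004]
wrist_force: [-9.1, -9.5, 3.7]
width: 0.005
finger_force: 6.1
clk 21.60 tip in cleaner mm: -85.5 30.2 42.5 yaw 26.13 F [-9.05 -9.49  3.71]
clock: 21.8
tool_pos: [0.4551, 0.0819, 0.2244]
orientation: [0.0, 0.974, 0.226, -0.004]
wrist_force: [-9.5, -10.6, 7.0]
width: 0.005
finger_force: 6.9
clk 21.80 tip in cleaner mm: -85.3 30.2 42.4 yaw 26.14 F [ -9.49 -10.59   7.  ]
```

```bash
python3 -m creep '[[0.05,0,0,0],[0.1,0,0,0],[0.1,0,0,0]]' 1; python3 st.py; python3 -m creep '[[-0.3,0,0,0],[-1,0,0,0],[-3,0,0,0],[-5,0,0,0],[-5,0,-3,0],[-5,0,-8,0],[-5,0,-13,0],[-5,4,-16,0],[-5,8,-16,0],[-5,12,-16,0],[-5,16,-16,0],[-5,20,-16,0],[-5,24,-16,0],[-5,28,-16,0],[-5,32,-16,0],[-5,32,-16,0]]' 1; python3 st.py; python3 d.py | grep -E '^(-50|0|50|red|power)' ; python3 look.py l5; python3 - <<'E'
from h import *
c=env.read_camera("top");s=env.read_camera("scene")
for q in ("mist_bottle","screw_dish"):
  for k in (s,c): print(q,[(r["xy"],r["conf"]) for r in env.spot_point(k,q)][:2])
E
```

```text
clock: 22.1
tool_pos: [0.4553, 0.0822, 0.2241]
orientation: [0.0, 0.974, 0.226, -0.005]
wrist_force: [-10.8, -10.9, 4.1]
width: 0.002
finger_force: 7.5
clk 22.10 tip in cleaner mm: -84.9 30.4 42.1 yaw 26.14 F [-10.75 -10.9    4.07]
clock: 23.7
tool_pos: [0.5566, -0.2296, 0.3857]
orientation: [0.002, 0.974, 0.225, 0.002]
wrist_force: [0.5, 0.3, 0.2]
width: 0.004
finger_force: 0.0
clk 23.70 tip in cleaner mm: -130.0 -294.4 203.7 yaw 25.95 F [0.49 0.34 0.24]
-50 [116.5 119.2 122.5]
0 [118.4 120.5 122.8]
50 [117.1 119.7 122.4]
power_face []
power expected px [239.91073742 230.93647293]
red 4 [239.5 230.5]
mist_bottle [([235.3, 168.5], 0.79)]
mist_bottle [([296.0, 175.0], 0.47)]
screw_dish [([265.6, 283.7], 0.55)]
screw_dish [([176.4, 222.8], 0.73)]
```

View pics/l5.png

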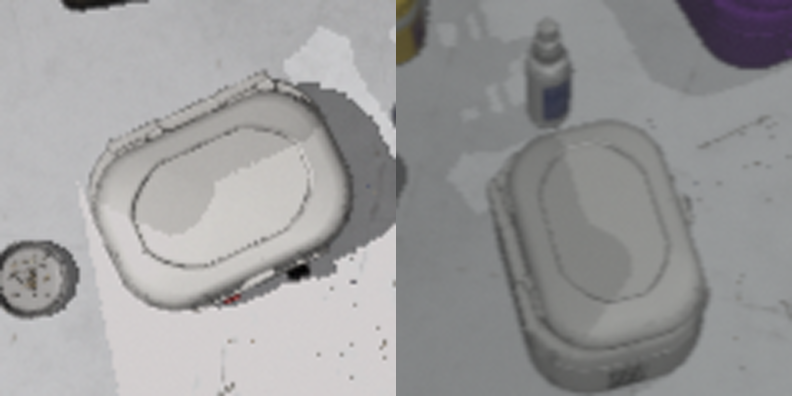

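The lid is flat and shut, with its top at 120 mm. The button is out again at (240,231). The bottle at (235,168) in the scene view and the dish at (176,223) in the top view are where they were.

```bash
python3 -m creep '[[0,0,0,0],[0,0,0,0],[0,0,0,0]]'; python3 -c "
from bench import env
print(env.hand_in())"
```

```text
clock: 24.6
tool_pos: [0.5546, -0.2259, 0.3852]
orientation: [0.0, 0.974, 0.226, 0.0]
wrist_force: [0.2, 0.2, 0.5]
width: 0.003
finger_force: 0.0
the job is handed in; nothing more can be done
None
```

I folded the handle flat to the cleaner's −y side, shut the lid onto its stop, and pressed and released the power button (about 14 N against the stated 9 N). The knob, spray bottle and dish were not touched, and I handed the job in at 24.6 s; no verdict came back.

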